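# Check a moisture meter and take a reading on a drying board

### The arm

A 6-joint arm with a two-finger parallel gripper is mounted at the origin on a cart in front of the work surface, level with it; the furniture and walls round the work are solid. World frame = base frame: x ahead of the robot, y to its left, z up, the work surface at z = 0. Lengths are in mm, angles in degrees, forces in N, time in s.
With the tool pointing down it reaches from about 300 to 850 mm from the base axis. Payload 4.2 kg.
Tool frame: the origin (TCP) lies midway between the tips of the shut fingers; the grasp point (between the pads) lies 19 mm behind it; z points along the fingers, y is the line along which they close (so a half turn about z gives the same grasp; the last joint's range is limited). The gripper opens to 91 mm and grips with 3 to 60 N. Pads are 32 mm wide; open, the fingers measure 118 mm over their backs; the gripper's body (76 mm by 178 mm) begins 60 mm behind the grasp point.
Start: joints at [67.552, 18.312, 89.639, -0, 72.044, -1.146], TCP at [208.897, 535.729, 213.976] pointing down, gripper open.
Joint ranges: [-177.97, 177.97], [-48.28, 115.42], [12.27, 149.76], [-77.06, 257.06], [2.81, 150.46], [-146.56, 146.56]. Speed limits (degrees/s): [147.25, 147.25, 180, 180, 180, 180].

### API

Orientations are given as [roll, pitch, yaw] about the fixed x, y, z axes, in that order (R = Rz(yaw) Ry(pitch) Rx(roll)).
In Python, from workcell import env, cams gives the robot as it stands (env), with the cameras (cams).
- The arm moves only by the shell command python3 drive.py 'ROWS' [OPENING] [FORCE]. ROWS is one flat JSON list of numbers that holds 1 to 8 rows one after another, with no inner brackets; each row has 6 numbers: dx, dy, dz in a scale on which 1.0 is 750 mm, then a rotation vector rx, ry, rz in shares of pi rad (1.0 is pi rad); each row shifts and turns the commanded pose from where the row before left it, along the tool's axes as they then stand; what a row does not reach is not made up. A row lasts 1/10 s, in which the tool goes at most 50 mm and 8.59 degrees, less where a joint would pass 70% of its speed; a pose out of reach is approached as far as the arm can. OPENING is the finger opening in mm, set as the command begins (- or left out keeps the last). The fingers move at their own pace and stop on an object; FORCE is the grip in N (left out, the last holds). Time passes only in rows, so rows that do not move let the fingers close. It prints the time, the measured TCP pose, the force, the opening and the grip force at its end. Input that does not fit is refused with a message, and nothing moves.
- env.state(): the state, without advancing time (a new reading comes with each control period).
- cams.grab_frame(name): name is "scene" or "top"; returns the picture (384x512x3 uint8, blue, green, red); there is no depth.
- cams.camera_model(name): a dict with "fx", "fy", "cx", "cy" (pixels), "T" (4x4, takes a point from camera to world coordinates). Camera axes: x right, y up, looking along -z (the intrinsics and any distortion apply to the point x, -y, -z); pixel columns grow to the right and rows downward; lengths in mm; the calibration is good to about 2 mm. A picture is of the moment at which its call begins. camera_model takes no time and is no camera call.
- env.job_done(): hands the job in; it is judged then, once.
The state is a dict: "time_s": time; "qpos": joint angles; "qvel": joint speeds; "effort": joint torques, N m; "ee_pos": TCP position; "ee_rot": TCP orientation; "force": force on the tool from outside, world axes, zero at the start; "torque": the same for the moment, N m; "gripper_width": finger opening in mm; "gripper_force": force on a finger pad.
Only numpy, scipy, OpenCV 4.12 (cv2) and the standard library are available. Lean on these libraries where they do the work, as an engineer would, in place of code of your own. Each camera call takes 0.05 s, during which the arm holds its last target. There are 200 camera calls.

### The job

Take the yellow moisture meter out of its holder and first check it: hold it upright with its nose pressed lightly on the black-ringed spot of the aluminium check block for a second. Then press its nose lightly inside the red-ringed spot on the sloping wooden board, with the meter square to the board's surface, and finish while still holding it there. Both times push only until the sprung nose is about half in, never hard; do not press on the blue-ringed spot, shift the board, drop the meter or disturb the other things.

Things in the scene. Friction and masses are not known exactly. Their poses are not given: they have to be found in the camera images.
- meter: hand-held moisture meter: yellow block 36 (x) x 26 (y) x 125 mm (z), black rubber round its upper half, 0.13 to 0.21 kg, upright in the holder, sprung nose down. Origin: centre of the block's lower end; z along the block away from the nose, which sticks out 24 mm below the origin when free. Grip across the 26 mm sides (along y); in the holder the upper 96 mm stand free.
- nose (a joint): the sprung nose of the meter: 0 fully out, 0.012 (m) pressed right in, where it meets a hard stop. Spring: 1 N at the first touch, then 0.5 N per mm (4 N when half in, 7 N at the stop). Nose: 12 mm round, its upper half green (this is what slides into the body), its lower half steel with a domed end.
- tip (a point): the domed end of the meter's nose, on the meter's axis, 24 mm from the meter's origin while the nose is out
- holder: black holder fixed to the worktop: foot 90x90x8 mm, upright socket 53 x 43 mm outside, 65 mm tall, in which the meter's lower 29 mm sits with about 2 mm of play; the meter lifts straight up out of it. Origin under its foot.
- check_spot (a point): centre of the check spot (white, with a black ring 30 mm across and 21 mm inside) on top of the check block, a round aluminium block 60 mm across (68 mm at its foot) and 20 mm tall, fixed to the worktop; the point is on the level top face, z up
- red_spot (a point): centre of the red-ringed round sticker (ring 30 mm across, white middle 21 mm across) on the sloping wooden board, 55 mm from the board's centre. The point lies on the board's surface; z is the surface normal, pointing out (up)
- blue_spot (a point): centre of the blue-ringed sticker of the same size on the same board, across from the red one, 55 mm from the board's centre; a different measuring point, not wanted now
- board: round wooden board, 200 mm across, 18 mm thick, on a tilting stand fixed to the worktop; origin at the centre of its underside, about 75 mm above the worktop, z along its normal. It slopes 15 to 31 degrees from level, low side roughly toward the robot, and may be turned any way round. Stiff hinges hold it against a light touch
- mug_1: blue-grey stoneware mug on a dark slate coaster at the back left, 93 mm tall; origin under its base; leave alone
- mug_2: second blue-grey mug, at the front left, 93 mm tall; origin under its base; leave alone
- salt_shaker: salt shaker, 44 mm wide and 90 mm tall, front right; origin under its base; leave alone
- teaspoon: steel teaspoon lying flat, 132 mm long, at the front edge; leave alone
- check_block: the check block (see check_spot); origin under its centre

How it is judged (in metres and radians):
On the way:
1. meter held upright with its nose pressed about half in on the check block's ringed spot (distance between tip and check_spot below 0.011 m and angle between the z axis of meter and the z axis of check_spot, either way round below 0.16 rad and value of joint nose between 0.0025 and 0.01 m and contact force between meter and check_block above 1 N and contact force between meter and the fingers above 1 N), for 0.5 s.
At the end, for the whole second after the job is handed in: Held still in the fingers: tip on the board within 11 mm of the red spot's centre, axis within 9 degrees of the board's normal, nose 2.5 to 10 mm in, touching neither holder nor check block; earlier the same, upright, on the check spot for 0.5 s (distance between tip and red_spot below 0.011 m and angle between the z axis of meter and the z axis of red_spot, either way round below 0.16 rad and value of joint nose between 0.0025 and 0.01 m and contact force between meter and board above 1 N and contact force between meter and the fingers above 1 N and linear speed of meter below 0.02 m/s and contact force between meter and holder below 0.1 N and contact force between meter and check_block below 0.1 N); the arm keeps its last pose, push and grip.
It fails at once if a bystander (mug, salt shaker, teaspoon) moved by more than 3 cm (distance of any of mug_1, mug_2, salt_shaker, teaspoon from where it was at the start of the episode above 0.03 m).
It fails at once if the board is tilted or turned (red spot moved by more than 8 mm) (distance of red_spot from where it was at the start of the episode above 0.008 m).
It fails at once if meter pressed harder than 15 N on the board or the check block (contact force between meter and board above 15 N or contact force between meter and check_block above 15 N).
It fails at once if meter pressed on the blue-ringed spot (distance between tip and blue_spot below 0.015 m and contact force between meter and board above 1 N).
It fails at once if meter dropped (lying over) (angle between meter's own z axis and vertical above 1.2 rad).
It also fails if it takes over 51 s, if anything falls off the work surface, if the arm or the gripper's body presses on something with over 40 N, if the wrist force passes 120 N, or if a joint passes its speed limit or range.

## Working session

There is one attempt and no reset: what is moved stays moved. The work goes in short steps, Python scripts to look and compute and a shell command to move; the robot and the scene stay as the last step left them, time stands still between calls to the robot, and variables do not carry over. Pictures are saved under pics/ and viewed, at most 10 in all, crops included, and the job is handed in when it is done.

```bash
ls; mkdir -p pics; python3 - <<'E'
from workcell import env, cams
import cv2,numpy as np
for n in("scene","top"):
    cv2.imwrite(f"pics/{n}0.png",cv2.resize(cams.grab_frame(n),(800,600),interpolation=cv2.INTER_CUBIC))
    m=cams.camera_model(n);print(n,{k:(np.round(v,3).tolist() if not isinstance(v,str) else v) for k,v in m.items()})
s=env.state();print(s)
E
```

```text
drive.py
pics
workcell.py
scene {'fx': 381.194, 'fy': 381.194, 'cx': 248.331, 'cy': 187.537, 'T': [[0.717, 0.527, -0.457, -62.239], [-0.697, 0.549, -0.461, -580.743], [0.008, 0.649, 0.761, 1054.388], [0.0, 0.0, 0.0, 1.0]]}
top {'fx': 374.13, 'fy': 374.13, 'cx': 258.488, 'cy': 197.085, 'T': [[0.181, 0.943, -0.278, 128.284], [-0.983, 0.174, -0.05, -46.204], [0.001, 0.283, 0.959, 1413.435], [0.0, 0.0, 0.0, 1.0]]}
{'time_s': 0.1, 'qpos': array([ 6.75524293e+01,  1.83446843e+01,  8.96992635e+01, -1.73199032e-04,
        7.20446043e+01, -1.14769189e+00]), 'qvel': array([-0.10440169, -0.11411977, -0.23039309,  0.10340989, -0.054614  ,
       -0.00790758]), 'effort': array([-2.33179062e-04, -4.13336170e+01, -2.32509041e+01,  7.31726387e-02,
        4.22317442e-02, -4.25776363e-05]), 'ee_pos': array([208.70988992, 535.29221586, 213.23841733]), 'ee_rot': array([-1.79911462e+02, -1.60902036e-03,  1.58700174e+02]), 'force': array([0.46856543, 1.16874229, 0.21158018]), 'torque': array([ 0.02066424, -0.02349769, -0.00985544]), 'gripper_force': 0.0, 'gripper_width': 91.29228394330548}
```

View pics/scene0.png

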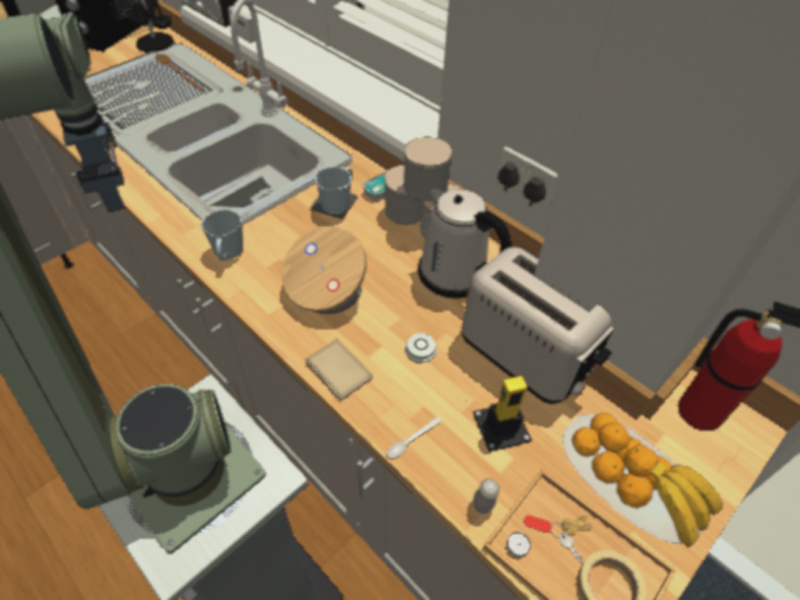

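View pics/top0.png

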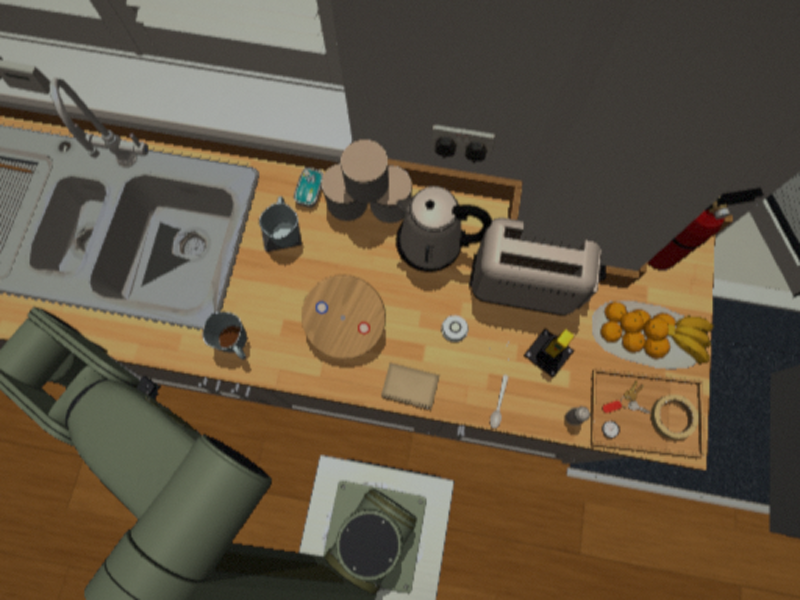

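Scene view (800x600 px): board around (325,270) with the blue spot at (311,249) and the red at (333,285); check block (421,345); meter in its holder (508,410). In the top view these are the board at (344,318), blue (321,308), red (363,328), check block (455,327) and meter (560,345). Next I'll zoom in for precise pixels.

```bash
cat > h.py <<'E'
import numpy as np,cv2
from workcell import env, cams
C={n:cams.camera_model(n) for n in("scene","top")}
def proj(n,P):
    m=C[n];T=np.array(m["T"]);p=(np.atleast_2d(P)-T[:3,3])@T[:3,:3]
    return np.c_[m["cx"]-m["fx"]*p[:,0]/p[:,2], m["cy"]+m["fy"]*p[:,1]/p[:,2]]
def ray(n,uv):
    m=C[n];T=np.array(m["T"]);d=T[:3,:3]@np.array([(uv[0]-m["cx"])/m["fx"],-(uv[1]-m["cy"])/m["fy"],-1]);return T[:3,3],d/np.linalg.norm(d)
def tri(us,ut):
    A=np.zeros((3,3));b=np.zeros(3);
    for n,u in(("scene",us),("top",ut)):
        o,d=ray(n,u);M=np.eye(3)-np.outer(d,d);A+=M;b+=M@o
    X=np.linalg.solve(A,b);return X,[np.linalg.norm(np.cross(X-ray(n,u)[0],ray(n,u)[1])) for n,u in(("scene",us),("top",ut))]
def onz(n,uv,z):
    o,d=ray(n,uv);return o+d*(z-o[2])/d[2]
E
python3 - <<'E'
from h import *
s=cams.grab_frame("scene");t=cams.grab_frame("top")
np.save("s.npy",s);np.save("t.npy",t)
def crop(im,x,y): return cv2.resize(im[y:y+60,x:x+80],(400,300),interpolation=cv2.INTER_CUBIC)
cv2.imwrite("pics/c1.png",np.vstack([np.hstack([crop(s,283,232),crop(t,312,196)]),np.hstack([crop(s,168,143),crop(t,180,174)])]))
def cen(im,f,x,y,r=8):
    w=im[y-r:y+r+1,x-r:x+r+1].astype(float);b,g,rr=w[...,0],w[...,1],w[...,2]
    k=np.clip(f(b,g,rr),0,None);k[k<k.max()*.3]=0;Y,X=np.mgrid[y-r:y+r+1,x-r:x+r+1];return (k*X).sum()/k.sum(),(k*Y).sum()/k.sum(),k.max()
red=lambda b,g,r:r-g-np.median(r-g);blue=lambda b,g,r:b-r-np.median(b-r)
for nm,f,ps,pt in(("red",red,(213,182),(232,210)),("blue",blue,(199,159),(205,197))):
    a=cen(s,f,*ps);c=cen(t,f,*pt);X,e=tri(a[:2],c[:2]);print(nm,a,c,X,e)
E
```

```text
red (np.float64(212.81689141234918), np.float64(181.97870830376152), np.float64(49.0)) (np.float64(232.48827809215845), np.float64(209.54971705739692), np.float64(55.0)) [450.38777444 108.05246534  83.62572151] [np.float64(0.45476654879244166), np.float64(0.4547665487923948)]
blue (np.float64(198.68252774120745), np.float64(158.8427684784653), np.float64(130.0)) (np.float64(205.49371382957494), np.float64(196.35601676312115), np.float64(133.0)) [477.5044344  213.66395763  98.78113094] [np.float64(0.2501761556484524), np.float64(0.2501761556484066)]
```

View pics/c1.png

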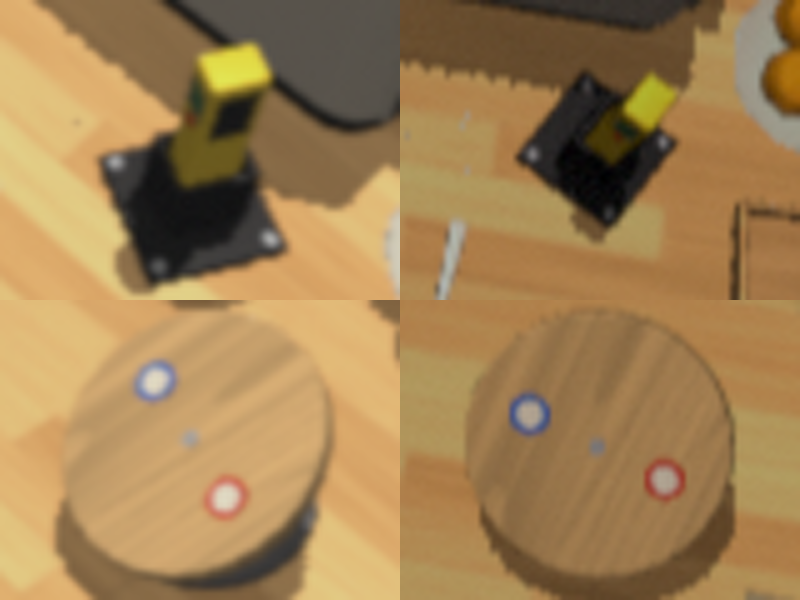

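The crops show the red spot at c.(225,497)/(665,480), which triangulates to 110 mm from the blue one, as it should. The holder foot's corners in the top crop are (587,70), (677,143), (608,230), (517,157). The meter's top face is the yellow parallelogram around (650,100).

```bash
python3 - <<'E'
from h import *
from scipy.ndimage import map_coordinates,gaussian_filter
s=np.load("s.npy");t=np.load("t.npy")
def raw(p,x0,y0): return (np.array(p)+.5)/5-.5+[x0,y0]
# holder foot z=8
ft=raw([(187,70),(277,143),(208,230),(117,157)],312,196); Ft=np.array([onz("top",u,8) for u in ft])
fs=raw([(100,160),(152,285),(287,247)],283,232); Fs=np.array([onz("scene",u,8) for u in fs])
print("foot top\n",Ft.round(1),Ft.mean(0).round(1),"sides",np.linalg.norm(np.roll(Ft,-1,0)-Ft,axis=1).round(1));print("foot scene\n",Fs.round(1),((Fs[0]+Fs[2])/2).round(1))
mt=raw([(255,72),(280,92),(245,128),(222,105)],312,196);M=np.array([onz("top",u,161) for u in mt]);print("metertop\n",M.round(1),M.mean(0).round(1),np.linalg.norm(np.roll(M,-1,0)-M,axis=1).round(1))
ms=raw([(198,55),(258,42),(272,77),(205,95)],283,232);M=np.array([onz("scene",u,161) for u in ms]);print("metertop scene\n",M.round(1),M.mean(0).round(1))
# yellow top centroid by colour (bright yellow)
for n,im,(x0,y0) in(("scene",s,(283,232)),("top",t,(312,196))):
    c=im[y0:y0+60,x0:x0+80].astype(float);k=(c[...,0]<90)&(c[...,1]>150)&(c[...,2]>160);Y,X=np.nonzero(k)
    print(n,k.sum(),X.mean()+x0,Y.mean()+y0,onz(n,(X.mean()+x0,Y.mean()+y0),161).round(1))
# board fit
red=np.array([450.39,108.05,83.63]);blue=np.array([477.50,213.66,98.78]);c=(red+blue)/2;a=(blue-red)/np.linalg.norm(blue-red)
u=np.cross(a,[0,0,1]);u/=np.linalg.norm(u);w=np.cross(u,a)  # w: most vertical perpendicular
if w[2]<0:w=-w
th=np.radians(np.arange(0,360,2));res=[]
G={n:gaussian_filter(im.astype(float),(.7,.7,0)) for n,im in(("scene",s),("top",t))}
def score(n,ang,r=100):
    nn=np.cos(ang)*w+np.sin(ang)*u;v=np.cross(nn,a);tot=0
    o=[proj(n,c+rr*(np.outer(np.cos(th),a)+np.outer(np.sin(th),v))) for rr in(r-4,r+4)]
    sm=[np.stack([map_coordinates(G[n][...,k],[q[:,1],q[:,0]],order=1) for k in range(3)],1) for q in o]
    return np.minimum(np.abs(sm[1]-sm[0]).sum(1),60).mean()
A=np.radians(np.arange(-40,41,1))
S=np.array([[score(n,x) for n in G] for x in A])
for k in(0,1,2):
    q=S[:,k] if k<2 else S.sum(1);i=np.argsort(-q)[:5];x=A[i[0]];nn=np.cos(x)*w+np.sin(x)*u;print(k,np.degrees(A[i]).round(),q[i].round(1),nn.round(3),"tilt",np.degrees(np.arccos(nn[2])))
# check ring
for n,im,p in(("scene",s,(269.5,221)),("top",t,(291,209))):
    X,Y=map(int,p);g=im[Y-10:Y+11,X-10:X+11].sum(2);print(n);print(g//8)
E
```

```text
foot top
 [[ 550.1 -327.5    8. ]
 [ 505.  -402.     8. ]
 [ 428.4 -357.3    8. ]
 [ 471.9 -282.6    8. ]] [ 488.8 -342.3    8. ] sides [87.1 88.6 86.5 90.2]
foot scene
 [[ 471.4 -284.4    8. ]
 [ 430.3 -359.7    8. ]
 [ 507.4 -400.2    8. ]] [ 489.4 -342.3    8. ]
metertop
 [[ 511.2 -343.3  161. ]
 [ 500.2 -361.7  161. ]
 [ 470.5 -340.6  161. ]
 [ 483.8 -323.4  161. ]] [ 491.4 -342.2  161. ] [21.5 36.4 21.8 33.9]
metertop scene
 [[ 481.7 -322.9  161. ]
 [ 512.2 -340.6  161. ]
 [ 499.7 -359.7  161. ]
 [ 464.5 -341.4  161. ]] [ 489.5 -341.2  161. ]
scene 95 329.4 245.22105263157894 [ 489.3 -341.8  161. ]
top 50 361.68 215.8 [ 490.1 -342.3  161. ]
0 [-29. -28. -30. -27. -31.] [45.1 45.1 45.  44.9 44.7] [-0.5    0.004  0.866] tilt 29.968845348827564
1 [-25. -24. -26. -23. -22.] [41.2 41.2 41.1 41.1 41. ] [-0.44  -0.016  0.898] tilt 26.14474932252232
2 [-26. -27. -25. -28. -29.] [85.8 85.7 85.6 85.5 85.2] [-0.455 -0.011  0.89 ] tilt 27.096396110472945
scene
[[62 63 63 64 64 64 64 63 62 62 61 61 61 60 60 60 59 59 60 60 61]
 [62 62 63 63 64 64 64 65 65 64 65 64 63 62 61 60 60 59 59 60 61]

[... 1945 characters left out ...]
61 64 64 65 61 37 50 65 66 64 46 47 48]
 [47 41 41 64 66 65 53 32 53 62 63 63 54 36 58 66 67 64 46 47 48]
 [47 35 42 57 66 66 63 43 40 52 53 51 40 44 64 66 66 60 47 47 47]
 [49 42 51 43 63 66 65 59 48 45 40 41 48 59 67 66 64 52 47 47 48]
 [51 50 48 35 56 66 66 66 64 59 55 55 64 66 66 65 56 50 47 47 47]
 [52 50 40 36 41 57 65 66 66 66 66 65 66 66 65 56 40 48 48 47 47]
 [51 50 41 37 35 41 53 61 65 66 65 66 65 61 52 41 35 43 49 49 49]
 [51 51 49 40 35 34 35 46 52 53 54 53 52 46 32 36 44 49 50 51 51]
 [51 51 51 49 40 34 33 30 32 33 33 32 32 30 31 43 50 51 51 51 51]
 [51 51 51 51 49 41 38 31 31 31 29 29 35 38 39 49 51 51 51 51 51]
 [51 51 50 51 51 50 49 42 39 38 37 38 41 49 50 50 51 51 51 51 51]]
```

```bash
cat >> h.py <<'E'
from scipy.spatial.transform import Rotation as Ro
def tool(x=None):
    s=env.state();return np.array(s["ee_pos"]),Ro.from_euler("xyz",s["ee_rot"],degrees=True)
def go(P,R):
    p,r=tool();rv=(r.inv()*R).as_rotvec(degrees=True);d=np.array(P)-p
    print("rotvec",rv.round(2),"| shift in present axes",r.inv().apply(d).round(1),"| in new axes",R.inv().apply(d).round(1),"dist",np.linalg.norm(d).round(1))
E
python3 - <<'E'
from h import *
X,e=tri((269.1,220.0),(291.05,209.1));print("check",X.round(1),np.round(e,2),onz("scene",(269.1,220),20).round(1),onz("top",(291.05,209.1),20).round(1))
k=1.5625
# toaster: front-left top corner, front-right
for a,b in(((478,272),(483,248)),((590,325),(597,258))): 
    X,e=tri(np.array(a)/k-.2,np.array(b)/k-.2);print("toaster",X.round(0),np.round(e,1))
for q in((475,297),(592,310)):print(onz("top",np.array(q)/k,0).round(0))
go([489.5,-342,235],Ro.from_euler("xyz",[180,0,150],degrees=True))
E
```

```text
check [ 507.3 -105.5   23.3] [0.25 0.25] [ 509.4 -104.1   20. ] [ 508.  -105.5   20. ]
toaster [ 658. -128.  160.] [10.4 10.4]
toaster [ 662. -376.  209.] [7.5 7.5]
[ 600. -145.    0.]
[ 619. -440.    0.]
rotvec [-0.06  0.    8.7 ] | shift in present axes [-580.3 -715.6  -20.8] | in new axes [-681.8 -619.5  -21.5] dist 921.5
```

The manual's scale: shifts go in shares of 750 mm and turns go in shares of pi rad. Converting my numbers, -31 mm / 750 = -0.0413, -28 mm / 750 = -0.0373, 4.35 degrees / 180 = 0.0242.

```bash
python3 drive.py '[0,0,-0.004,0,0,0.0242,0,0,-0.004,0,0,0.0242,-0.0267,-0.0267,-0.004,0,0,0,-0.0413,-0.0373,-0.0027,0,0,0,-0.0413,-0.0373,-0.0027,0,0,0,-0.0413,-0.0373,-0.0027,0,0,0,-0.0413,-0.0373,-0.0027,0,0,0,-0.0413,-0.0373,-0.0027,0,0,0]' 80
python3 drive.py '[-0.0413,-0.0373,0,0,0,0,-0.0413,-0.0373,0,0,0,0,-0.0413,-0.0373,0,0,0,0,-0.0413,-0.0373,0,0,0,0,-0.0413,-0.0373,0,0,0,0,-0.0413,-0.0373,0,0,0,0,-0.0413,-0.0373,0,0,0,0,-0.0413,-0.0373,0,0,0,0]'
python3 drive.py '[-0.0413,-0.0373,0,0,0,0,-0.0413,-0.0373,0,0,0,0,-0.0413,-0.0373,0,0,0,0,-0.0413,-0.0373,0,0,0,0,-0.0413,-0.0373,0,0,0,0,-0.0413,-0.0373,0,0,0,0,-0.0413,-0.0373,0,0,0,0,0,0,0,0,0,0]'
python3 - <<'E'
from h import *
go([489.5,-342,200],Ro.from_euler("xyz",[180,0,150],degrees=True));print(env.state())
E
```

```text
time_s: 1.0
ee_pos: [280.5, 308.0, 233.0]
ee_rot: [180.0, 0.0, 150.0]
force: [0.6, 0.3, -0.6]
gripper_width: 79.9
gripper_force: 0.0
time_s: 1.8
ee_pos: [383.3, -10.0, 233.1]
ee_rot: [180.0, 0.0, 150.0]
force: [0.3, 0.1, -0.0]
gripper_width: 79.9
gripper_force: 0.0
time_s: 2.6
ee_pos: [474.2, -290.9, 231.9]
ee_rot: [-179.9, 0.1, 149.8]
force: [-0.2, 1.2, -0.5]
gripper_width: 79.7
gripper_force: 0.0
rotvec [-0.08  0.06 -0.22] | shift in present axes [-38.9 -36.4  32. ] | in new axes [-38.8 -36.6  31.9] dist 62.2
{'time_s': 2.6, 'qpos': array([-3.26679575e+01,  1.59708641e+01,  9.03954822e+01, -7.55212092e-02,
        7.35732326e+01, -9.24315666e+01]), 'qvel': array([ 2.71343312, -2.67777167,  4.18372662,  2.60020969,  2.71635515,
        1.89242412]), 'effort': array([ -1.14102736, -38.17554116, -24.57869232,  -0.28605675,
        -0.20380285,  -0.19847314]), 'ee_pos': array([ 474.18541363, -290.89040126,  231.91571605]), 'ee_rot': array([-1.79925041e+02,  5.72789612e-02,  1.49784965e+02]), 'force': array([-0.24785449,  1.20372003, -0.51107005]), 'torque': array([ 0.00954266,  0.05314301, -0.00981847]), 'gripper_force': 0.0, 'gripper_width': 79.66240899641262}
```

Scaled: -20 mm / 750 = -0.0267, -19 mm / 750 = -0.0253.

```bash
python3 drive.py '[-0.0267,-0.0247,0,0,0,0,-0.0253,-0.024,0.0133,0,0,0,0,0,0.0133,0,0,0,0,0,0,0,0,0,0,0,0,0,0,0,0,0,0,0,0,0]'
python3 - <<'E'
from h import *
go([489.5,-342,102],Ro.from_euler("xyz",[180,0,150],degrees=True))
s=cams.grab_frame("scene");t=cams.grab_frame("top")
f=lambda im,x,y:cv2.resize(im[y:y+120,x:x+80],(400,600),interpolation=cv2.INTER_CUBIC)
cv2.imwrite("pics/g1.png",np.hstack([f(s,283,180),f(t,312,146)]))
E
```

```text
time_s: 3.2
ee_pos: [488.6, -336.8, 213.6]
ee_rot: [180.0, 0.0, 150.0]
force: [-0.3, 0.7, 0.8]
gripper_width: 79.9
gripper_force: 0.0
rotvec [0.01 0.03 0.04] | shift in present axes [ -3.3  -4.1 111.6] | in new axes [ -3.4  -4.1 111.6] dist 111.7
```

View pics/g1.png

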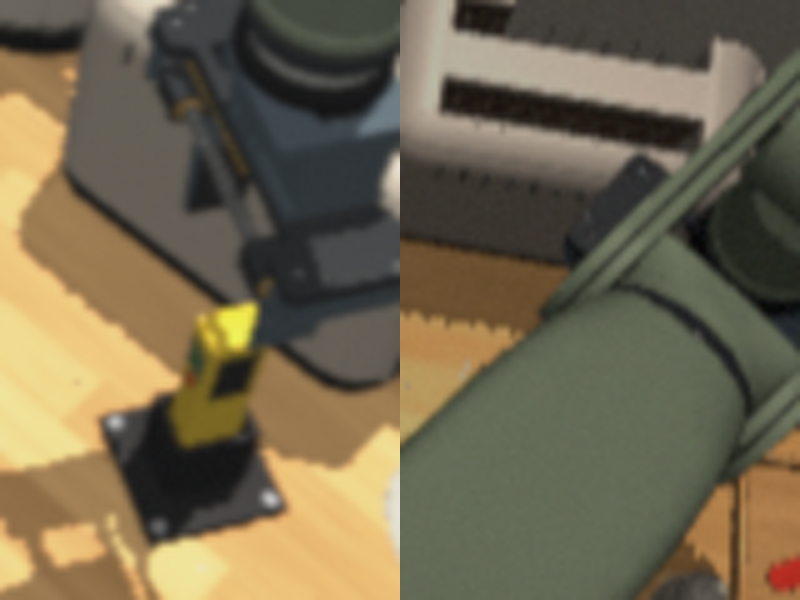

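The gripper's open fingers are above the meter, whose yellow top is at about (228,325) in the left crop, undisturbed; the top view is hidden by the arm. Next I centre it and descend.

Scaled: 20 mm / 750 = 0.0267, -4.1 mm / 750 = -0.0055.

```bash
python3 drive.py '[-0.0045,-0.0055,0.0133,0,0,0,0,0,0.0267,0,0,0,0,0,0.0267,0,0,0,0,0,0.0267,0,0,0,0,0,0.0267,0,0,0,0,0,0.02,0,0,0,0,0,0.0087,0,0,0,0,0,0,0,0,0]'
python3 drive.py '[0,0,0,0,0,0,0,0,0,0,0,0,0,0,0,0,0,0]'
python3 - <<'E'
from h import *
go([489.5,-342,102],Ro.from_euler("xyz",[180,0,150],degrees=True))
E
```

```text
time_s: 4.1
ee_pos: [489.0, -342.7, 100.3]
ee_rot: [180.0, -0.1, 150.0]
force: [0.1, -0.9, 0.2]
gripper_width: 79.9
gripper_force: 0.0
time_s: 4.4
ee_pos: [490.0, -343.2, 102.3]
ee_rot: [-180.0, 0.1, 150.0]
force: [-0.4, -0.0, -0.7]
gripper_width: 80.0
gripper_force: 0.0
rotvec [-0.01  0.09 -0.  ] | shift in present axes [1.  0.8 0.3] | in new axes [1.  0.8 0.3] dist 1.3
```

```bash
python3 drive.py '[0.0013,0.0011,0,0,0,0,0,0,0,0,0,0,0,0,0,0,0,0,0,0,0,0,0,0,0,0,0,0,0,0,0,0,0,0,0,0,0,0,0,0,0,0,0,0,0,0,0,0]' 10 35
python3 drive.py '[0,0,0,0,0,0,0,0,0,0,0,0,0,0,0,0,0,0,0,0,0,0,0,0,0,0,0,0,0,0,0,0,0,0,0,0]'
```

```text
time_s: 5.2
ee_pos: [489.1, -341.7, 101.4]
ee_rot: [180.0, 0.0, 150.0]
force: [-0.4, 0.2, -0.1]
gripper_width: 26.2
gripper_force: 35.0
time_s: 5.8
ee_pos: [489.1, -341.7, 101.4]
ee_rot: [180.0, -0.0, 150.0]
force: [0.3, 0.2, 0.1]
gripper_width: 25.6
gripper_force: 35.0
```

Scaled: -20 mm / 750 = -0.0267, -10 mm / 750 = -0.0133.

```bash
python3 drive.py '[0,0,-0.0067,0,0,0,0,0,-0.0133,0,0,0,0,0,-0.0267,0,0,0,0,0,-0.0267,0,0,0,0,0,-0.0267,0,0,0,0,0,-0.0267,0,0,0,0,0,-0.0067,0,0,0,0,0,0,0,0,0]'
python3 - <<'E'
from h import *
k=1.5625
for a,b in(((453,280),(430,248)),((458,200),(432,205))):
    X,e=tri(np.array(a)/k-.2,np.array(b)/k-.2);print("kettle",X.round(0),np.round(e,1))
for q in((398,240),(430,270),(460,250)):print(onz("top",np.array(q)/k,0).round(0))
print(env.state()["force"],env.state()["gripper_width"])
go([508.7,-104.8,201],Ro.from_euler("xyz",[180,0,180],degrees=True))
E
```

```text
time_s: 6.6
ee_pos: [489.3, -342.0, 202.5]
ee_rot: [-180.0, 0.1, 150.0]
force: [0.0, 0.5, -1.6]
gripper_width: 25.9
gripper_force: 35.0
kettle [720. -10. -16.] [2.1 2.1]
kettle [715.  -2. 234.] [1.2 1.2]
[717.  76.   0.]
[651. -20.   0.]
[719. -87.   0.]
[ 0.04799832  0.45240186 -1.62164171] 25.921665369804273
rotvec [ -0.04   0.11 -30.  ] | shift in present axes [101.8 215.1   1.2] | in new axes [-19.4 237.2   1.5] dist 238.0
```

Scaled: 35 mm / 750 = 0.0467, 25 mm / 750 = 0.0333, -7.5 degrees / 180 = -0.0417.

```bash
python3 drive.py '[0,0,0,0,0,-0.0417,0,0,0,0,0,-0.0417,0,0,0,0,0,-0.0417,0,0,0,0,0,-0.0417,-0.0027,0.0333,0,0,0,0,-0.004,0.0467,0,0,0,0,-0.004,0.0467,0,0,0,0,-0.004,0.0467,0,0,0,0]'
python3 drive.py '[-0.004,0.0467,0,0,0,0,-0.004,0.0467,0,0,0,0,-0.0032,0.036,0,0,0,0,0,0.0133,0,0,0,0,0,0,0,0,0,0,0,0,0,0,0,0,0,0,0,0,0,0,0,0,0,0,0,0]'
python3 - <<'E'
from h import *
print(env.state()["force"])
go([508.7,-104.8,201],Ro.from_euler("xyz",[180,0,180],degrees=True))
s=cams.grab_frame("scene");t=cams.grab_frame("top");np.save("s2.npy",s);np.save("t2.npy",t)
f=lambda im,x,y:cv2.resize(im[y:y+75,x:x+50],(400,600),interpolation=cv2.INTER_CUBIC)
cv2.imwrite("pics/g2.png",np.hstack([f(s,245,165),f(t,266,160)]))
p,r=tool();tip=p-r.apply([0,0,-90]);print(tip,proj("scene",tip),proj("top",tip))
E
```

```text
time_s: 7.4
ee_pos: [499.2, -210.2, 199.9]
ee_rot: [179.9, -0.1, 180.0]
force: [-0.4, 0.2, -1.4]
gripper_width: 25.7
gripper_force: 35.0
time_s: 8.2
ee_pos: [508.4, -105.8, 201.2]
ee_rot: [-180.0, -0.0, 179.9]
force: [-0.4, -0.2, -2.0]
gripper_width: 26.0
gripper_force: 35.0
[-0.43105839 -0.21841039 -1.97052526]
rotvec [-0.01 -0.02 -0.09] | shift in present axes [-0.3  1.   0.2] | in new axes [-0.3  1.   0.2] dist 1.1
[ 508.39639329 -105.54116671  111.32899072] [[270.65378597 203.47669164]] [[293.21182171 202.61919842]]
```

View pics/g2.png

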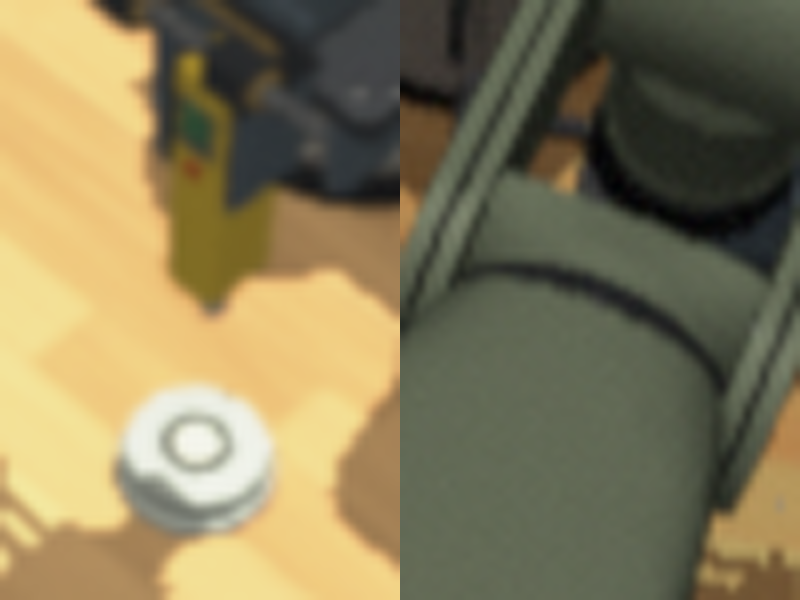

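Left crop: the meter hangs upright with its tip at (213,310), within about 1 mm of the predicted point, and the ringed spot is below at (196,443). The top view is hidden by the arm. I'll centre it and lower.

Scaled: 20 mm / 750 = 0.0267, 1.6 mm / 750 = 0.0021.

```bash
python3 drive.py '[0.0004,0.0021,0.0133,0,0,0,0,0,0.0267,0,0,0,0,0,0.0267,0,0,0,0,0,0.0267,0,0,0,0,0,0.016,0,0,0,0,0,0.0053,0,0,0,0,0,0,0,0,0,0,0,0,0,0,0]'
python3 drive.py '[0,0,0,0,0,0,0,0,0,0,0,0,0,0,0,0,0,0]'
python3 drive.py '[0,0,0.0027,0,0,0,0,0,0.0027,0,0,0,0,0,0,0,0,0,0,0,0,0,0,0]'
```

```text
time_s: 9.1
ee_pos: [508.9, -103.3, 116.1]
ee_rot: [-180.0, 0.1, 180.0]
force: [1.1, -0.8, -2.4]
gripper_width: 25.7
gripper_force: 35.0
time_s: 9.4
ee_pos: [508.4, -103.2, 115.9]
ee_rot: [-180.0, 0.1, 180.0]
force: [0.2, -0.3, -2.8]
gripper_width: 25.8
gripper_force: 35.0
time_s: 9.8
ee_pos: [508.1, -103.1, 111.3]
ee_rot: [180.0, -0.0, 180.0]
force: [-0.3, -0.2, -1.1]
gripper_width: 25.9
gripper_force: 35.0
```

Scaled: 2 mm / 750 = 0.0027.

```bash
for i in 1; do python3 drive.py '[0,0,0.0027,0,0,0,0,0,0,0,0,0,0,0,0,0,0,0,0,0,0,0,0,0]'; done
python3 drive.py '[0,0,0.0027,0,0,0,0,0,0,0,0,0,0,0,0,0,0,0,0,0,0,0,0,0]'
```

```text
time_s: 10.2
ee_pos: [508.1, -103.1, 109.4]
ee_rot: [180.0, -0.0, 180.0]
force: [-0.5, 0.4, -1.3]
gripper_width: 26.1
gripper_force: 35.0
time_s: 10.6
ee_pos: [508.2, -103.2, 107.6]
ee_rot: [180.0, 0.0, 180.0]
force: [-0.6, -0.1, -0.4]
gripper_width: 25.8
gripper_force: 35.0
```

Scaled: 1.5 mm / 750 = 0.002.

```bash
python3 drive.py '[0,0,0.002,0,0,0,0,0,0,0,0,0,0,0,0,0,0,0,0,0,0,0,0,0]'
python3 drive.py '[0,0,0.002,0,0,0,0,0,0,0,0,0,0,0,0,0,0,0,0,0,0,0,0,0]'
```

```text
time_s: 11.0
ee_pos: [508.2, -103.1, 106.0]
ee_rot: [180.0, 0.0, -180.0]
force: [-0.1, -1.0, 1.8]
gripper_width: 26.0
gripper_force: 35.0
time_s: 11.4
ee_pos: [508.2, -103.2, 104.5]
ee_rot: [180.0, 0.0, 180.0]
force: [0.5, -0.2, 1.7]
gripper_width: 25.8
gripper_force: 35.0
```

Scaled: 0.6 mm / 750 = 0.0008.

```bash
python3 drive.py '[0,0,0.0008,0,0,0,0,0,0,0,0,0,0,0,0,0,0,0,0,0,0,0,0,0,0,0,0,0,0,0,0,0,0,0,0,0,0,0,0,0,0,0,0,0,0,0,0,0]'
python3 drive.py '[0,0,0,0,0,0,0,0,0,0,0,0,0,0,0,0,0,0,0,0,0,0,0,0]'
python3 - <<'E'
from h import *
print(env.state()["force"])
F=[]
for i in range(3):
    s=cams.grab_frame("scene");F.append(env.state()["force"][2])
print(F)
cv2.imwrite("pics/g3.png",cv2.resize(s[165:240,220:320],(800,600),interpolation=cv2.INTER_CUBIC))
E
```

```text
time_s: 12.2
ee_pos: [508.2, -103.1, 103.9]
ee_rot: [180.0, 0.0, 180.0]
force: [1.2, 0.1, 2.2]
gripper_width: 26.0
gripper_force: 35.0
time_s: 12.6
ee_pos: [508.2, -103.2, 103.9]
ee_rot: [180.0, 0.0, 180.0]
force: [0.5, 0.0, 1.7]
gripper_width: 25.8
gripper_force: 35.0
[0.48915905 0.03072297 1.68398612]
[np.float64(1.9278757237426225), np.float64(1.4570172356471498), np.float64(1.4235243885094637)]
```

View pics/g3.png

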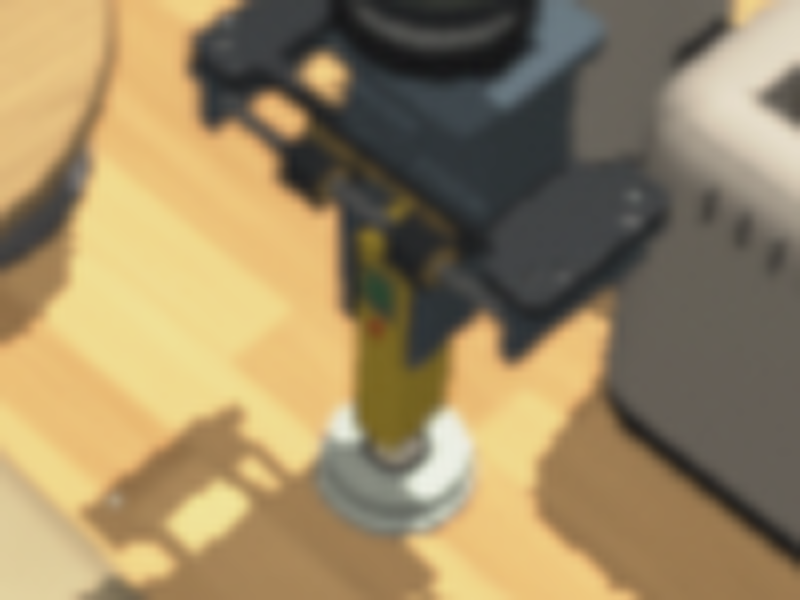

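The nose sits in the black ring, at crop (393,455) with the ring's centre expected at about (397,444). The meter is upright and the contact force is about 3.5 N, so the check is done. Next I check the board's tilt with an overlay and lift off.

Scaled: -25 mm / 750 = -0.0333, -20 mm / 750 = -0.0267.

```bash
python3 drive.py '[0,0,-0.0067,0,0,0,0,0,-0.02,0,0,0,0,0,-0.0333,0,0,0,0,0,-0.0333,0,0,0,0,0,-0.0267,0,0,0,0,0,-0.0133,0,0,0,0,0,0,0,0,0,0,0,0,0,0,0]'
python3 - <<'E'
from h import *
red=np.array([450.39,108.05,83.63]);blue=np.array([477.50,213.66,98.78]);c=(red+blue)/2;a=(blue-red)/np.linalg.norm(blue-red)
u=np.cross(a,[0,0,1]);u/=np.linalg.norm(u);w=np.cross(u,a);w*=np.sign(w[2])
th=np.radians(np.arange(0,360,3));out=[]
for n,f,x0,y0 in(("scene","s.npy",168,133),("top","t.npy",180,164)):
    im=cv2.resize(np.load(f)[y0:y0+80,x0:x0+80],(400,400),interpolation=cv2.INTER_CUBIC)
    for ang,col in((-21,(255,0,0)),(-27,(0,255,0)),(-33,(0,0,255))):
        A=np.radians(ang);nn=np.cos(A)*w+np.sin(A)*u;v=np.cross(nn,a);print(ang,nn.round(3))
        for q in proj(n,c+100*(np.outer(np.cos(th),a)+np.outer(np.sin(th),v))):
            p=((q-[x0,y0]+.5)*5-.5).round().astype(int)
            if 0<=p[0]<400 and 0<=p[1]<400: im[p[1],p[0]]=col
    out.append(im)
cv2.imwrite("pics/b.png",cv2.resize(np.hstack(out),(800,400)))
E
```

```text
time_s: 13.55
ee_pos: [507.5, -103.0, 202.8]
ee_rot: [180.0, -0.1, 180.0]
force: [-0.3, 0.9, -2.2]
gripper_width: 26.0
gripper_force: 35.0
-21 [-0.379 -0.035  0.925]
-27 [-0.47  -0.006  0.883]
-33 [-0.556  0.024  0.831]
-21 [-0.379 -0.035  0.925]
-27 [-0.47  -0.006  0.883]
-33 [-0.556  0.024  0.831]
```

View pics/b.png

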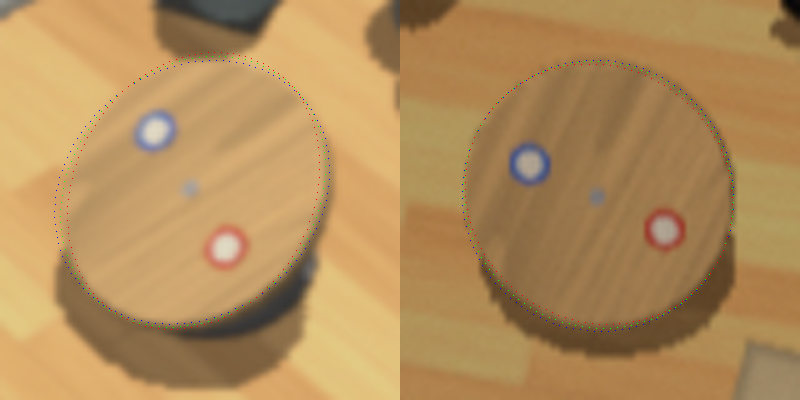

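The overlay puts the board's rim nearest the -27 to -30° ellipse (left edge at x≈66, right at ≈325), so I'll use -28°, a slope of about 29°.

```bash
cat >> h.py <<'E'
red=np.array([450.4,108.05,83.]);blue=np.array([477.50,213.66,98.2]);a_=(blue-red)/np.linalg.norm(blue-red)
u_=np.cross(a_,[0,0,1]);u_/=np.linalg.norm(u_);w_=np.cross(u_,a_);w_*=np.sign(w_[2])
nb=np.cos(np.radians(28))*w_-np.sin(np.radians(28))*u_
z_=-nb;y_=np.array([0,1.,0])-nb[1]*nb;y_/=np.linalg.norm(y_)
RB=Ro.from_matrix(np.c_[np.cross(y_,z_),y_,z_])
E
python3 - <<'E'
from h import *
print(nb)
go(red+nb*130,RB)
E
```

```text
[-0.48504034 -0.00139821  0.87449066]
rotvec [ -0.05 -29.13  -0.03] | shift in present axes [120.1 210.8   6.5] | in new axes [108.  210.9 -52.6] dist 242.7
```

Scaled: 35 mm / 750 = 0.0467, 20.8 mm / 750 = 0.0277.

```bash
python3 drive.py '[0.0133,0.02,-0.0133,0,0,0,0.0267,0.0467,-0.0133,0,0,0,0.0267,0.0467,0,0,0,0,0.0267,0.0467,0,0,0,0,0.0267,0.0467,0,0,0,0,0.0267,0.0467,0,0,0,0,0.0133,0.0277,0,0,0,0,0,0,0,0,0,0]'
python3 drive.py '[0,0,0,0,-0.0404,0,0,0,0,0,-0.0404,0,0,0,0,0,-0.0404,0,0,0,0,0,-0.0404,0,0,0,0,0,0,0,0,0,0,0,0,0,0,0,0,0,0,0]'
python3 - <<'E'
from h import *
go(red+nb*130,RB)
E
```

```text
time_s: 14.35
ee_pos: [385.5, 109.8, 223.5]
ee_rot: [180.0, -0.1, -179.8]
force: [0.6, 0.4, -2.7]
gripper_width: 25.8
gripper_force: 35.0
time_s: 15.05
ee_pos: [389.8, 108.0, 225.0]
ee_rot: [180.0, 29.1, 179.9]
force: [0.1, -0.4, -2.0]
gripper_width: 25.9
gripper_force: 35.0
rotvec [-0.07  0.13 -0.06] | shift in present axes [16.  -0.1 23.5] | in new axes [15.9 -0.2 23.6] dist 28.4
```

```bash
python3 drive.py '[0.0107,0,0.016,0,0,0,0.0107,0,0.0187,0,0,0,0,0,0.016,0,0,0,0,0,0,0,0,0,0,0,0,0,0,0,0,0,0,0,0,0]'
python3 - <<'E'
from h import *
go(red+nb*115,RB)
p,r=tool();tip=p+r.apply([0,0,90])
s=cams.grab_frame("scene");print(proj("scene",np.array([tip,red])),(proj("scene",np.array([tip,red]))-[178,138]+.5)*8)
cv2.imwrite("pics/g4.png",cv2.resize(s[138:213,178:278],(800,600),interpolation=cv2.INTER_CUBIC))
E
```

```text
time_s: 15.65
ee_pos: [393.8, 107.8, 183.8]
ee_rot: [180.0, 29.2, 179.9]
force: [-0.4, -0.4, -2.5]
gripper_width: 25.5
gripper_force: 35.0
rotvec [-0.07  0.17 -0.05] | shift in present axes [-0.6  0.1  0.6] | in new axes [-0.6  0.1  0.6] dist 0.9
[[209.41056564 179.77177974]
 [212.70487629 182.1445897 ]] [[255.28452514 338.17423793]
 [281.6390103  357.15671758]]
```

View pics/g4.png

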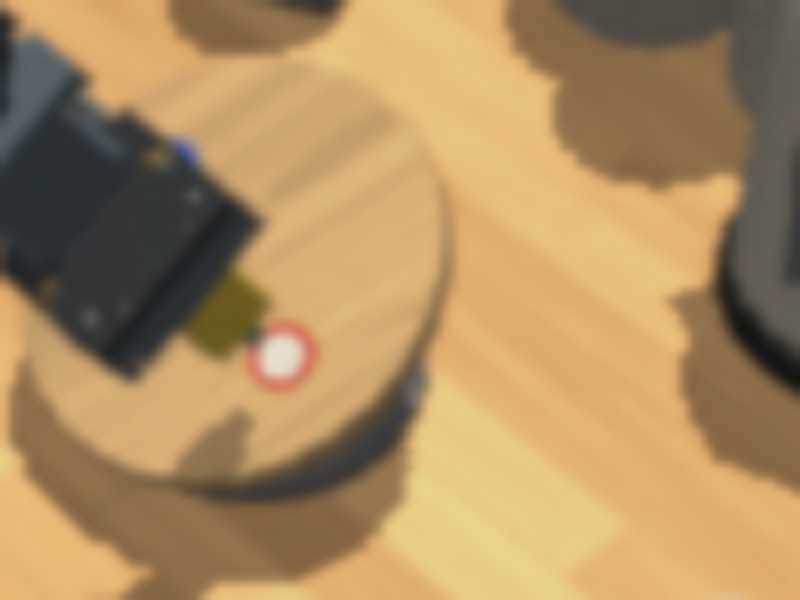

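The tip is at crop (260,336), predicted (255,338), and the red spot is at (282,356), as computed. The alignment is good, so I approach along the normal.

Scaled: 8 mm / 750 = 0.0107, 5 mm / 750 = 0.0067.

```bash
python3 drive.py '[0,0,0.0107,0,0,0,0,0,0.0107,0,0,0,0,0,0.0067,0,0,0,0,0,0,0,0,0,0,0,0,0,0,0,0,0,0,0,0,0,0,0,0,0,0,0]'
python3 drive.py '[0,0,0.0027,0,0,0,0,0,0,0,0,0,0,0,0,0,0,0,0,0,0,0,0,0]'
python3 drive.py '[0,0,0.0027,0,0,0,0,0,0,0,0,0,0,0,0,0,0,0,0,0,0,0,0,0]'
```

```text
time_s: 16.4
ee_pos: [403.0, 107.7, 164.8]
ee_rot: [180.0, 29.1, 180.0]
force: [-0.0, -0.1, -1.8]
gripper_width: 26.1
gripper_force: 35.0
time_s: 16.8
ee_pos: [403.9, 107.6, 162.8]
ee_rot: [180.0, 29.1, 180.0]
force: [-0.0, -1.1, -2.2]
gripper_width: 26.1
gripper_force: 35.0
time_s: 17.2
ee_pos: [404.9, 107.7, 161.0]
ee_rot: [180.0, 29.1, 180.0]
force: [0.1, -0.4, -1.5]
gripper_width: 25.9
gripper_force: 35.0
```

Scaled: 2 mm / 750 = 0.0027.

```bash
python3 drive.py '[0,0,0.0027,0,0,0,0,0,0,0,0,0,0,0,0,0,0,0,0,0,0,0,0,0]'
python3 drive.py '[0,0,0.002,0,0,0,0,0,0,0,0,0,0,0,0,0,0,0,0,0,0,0,0,0]'
python3 -c "
from h import *
go(red+nb*84,RB)
F=[]
for i in range(5): cams.grab_frame('scene');F.append(env.state()['force'])
F=np.array(F);print(F.mean(0),F.std(0),(F.mean(0)+[0,0,1.9])@nb)"
```

```text
time_s: 17.6
ee_pos: [405.8, 107.7, 159.3]
ee_rot: [180.0, 29.1, 180.0]
force: [1.2, -0.5, -1.4]
gripper_width: 25.6
gripper_force: 35.0
time_s: 18.0
ee_pos: [406.7, 107.7, 158.1]
ee_rot: [180.0, 29.1, 180.0]
force: [-0.9, 0.1, -0.9]
gripper_width: 25.9
gripper_force: 35.0
rotvec [-0.07  0.13 -0.01] | shift in present axes [-1.8  0.2  2.9] | in new axes [-1.8  0.2  2.9] dist 3.4
[-0.20595413 -0.1034077  -0.92897224] [0.7039169  0.35057565 0.5735539 ] 0.9491953517138201
```

Scaled: 2 mm / 750 = 0.0027, -1.3 mm / 750 = -0.0017.

```bash
python3 drive.py '[-0.0017,0,0.0027,0,0,0,0,0,0,0,0,0,0,0,0,0,0,0,0,0,0,0,0,0]'
python3 drive.py '[0,0,0.0027,0,0,0,0,0,0,0,0,0,0,0,0,0,0,0,0,0,0,0,0,0]'
cat > f.py <<'E'
from h import *
go(red+nb*84,RB)
F=[]
for i in range(8): s=cams.grab_frame('scene');F.append(env.state()['force'])
F=np.array(F);print(F.mean(0),F.std(0),(F.mean(0)+[0,0,1.9])@nb)
p,r=tool();q=proj("scene",np.array([red]));print((q-[178,138]+.5)*8)
cv2.imwrite("pics/g5.png",cv2.resize(s[138:213,178:278],(800,600),interpolation=cv2.INTER_CUBIC))
E
python3 f.py
```

```text
time_s: 18.65
ee_pos: [408.5, 107.5, 156.7]
ee_rot: [-180.0, 29.1, 180.0]
force: [-1.8, -1.6, -0.0]
gripper_width: 26.1
gripper_force: 35.0
time_s: 19.05
ee_pos: [409.6, 107.6, 155.1]
ee_rot: [-180.0, 29.1, 180.0]
force: [-3.2, -0.0, 0.6]
gripper_width: 25.6
gripper_force: 35.0
rotvec [-0.09  0.1  -0.01] | shift in present axes [-0.8  0.3 -1.2] | in new axes [-0.8  0.3 -1.2] dist 1.4
[-2.37590886 -0.68295071  0.15343264] [0.33418139 0.72426926 0.41615165] 2.94907421239908
[[281.6390103  357.15671758]]
```

The manual's scale: shifts go in shares of 750 mm and turns go in shares of pi rad. Converting my numbers, 1.6 mm / 750 = 0.0021.

```bash
python3 drive.py '[0,0,0.0021,0,0,0,0,0,0,0,0,0,0,0,0,0,0,0,0,0,0,0,0,0,0,0,0,0,0,0]'
python3 f.py
```

```text
time_s: 19.95
ee_pos: [410.4, 107.6, 153.7]
ee_rot: [180.0, 29.1, 180.0]
force: [-3.3, -0.2, 1.0]
gripper_width: 26.0
gripper_force: 35.0
rotvec [-0.08  0.11 -0.01] | shift in present axes [-0.7  0.3 -2.8] | in new axes [-0.7  0.3 -2.8] dist 2.9
[-2.6594346  -1.00719817  1.06830619] [0.55920079 0.62808408 0.57838372] 3.8870973718924544
[[281.6390103  357.15671758]]
```

View pics/g5.png

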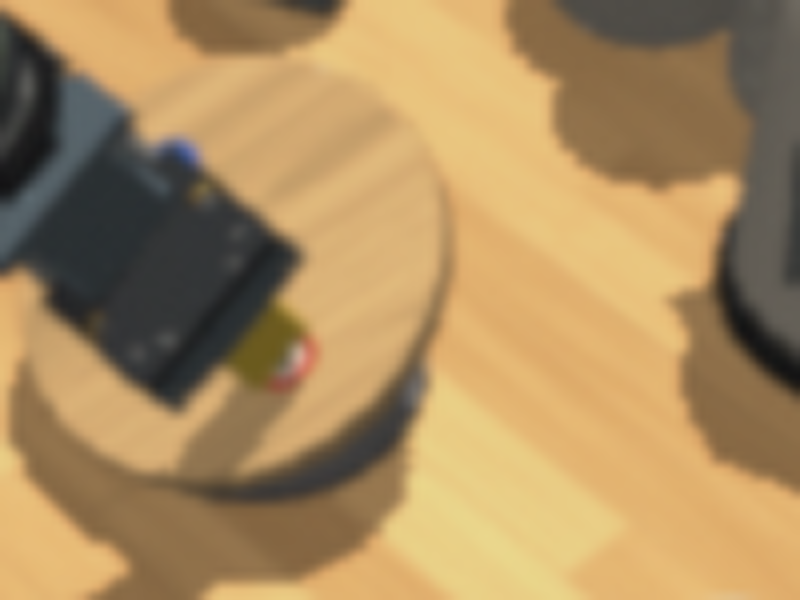

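The meter stands square on the board with its nose inside the red ring: the ring shows past the body's end at (295,360), and the board's rim and blue spot haven't moved. The normal force is about 3.9 N, so the nose is about 6 mm in. Handing in.

```bash
python3 -c "
from workcell import env, cams
print(env.job_done())"
```

```text
the job is handed in; nothing more can be done
None
```

I checked the meter on the check block for over a second at about 3.5 N, then handed the job in with it held on the red spot, square to the board at about 3.9 N with the nose roughly half in; I saw nothing else moved, and the hand-in returned no verdict.

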